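Latch the green board into its test jig

ROBOT

A 6-joint arm with a two-finger parallel gripper is mounted at the origin on a cart in front of the work surface, level with it; the furniture and walls round the work are solid. World frame = base frame: x ahead of the robot, y to its left, z up, the work surface at z = 0. Lengths are in m, angles in rad, forces in N, time in s.
With the tool pointing down it reaches from about 0.3 to 0.875 m from the base axis. Payload 6.4 kg.
Tool frame: the origin (TCP) lies on the mounting face of the last link; the fingertips stand 173 mm ahead of it and the grasp point (between the pads) lies 155 mm ahead of it (ctrl.tip_reach is the distance from the TCP to the fingertips, in m); z points along the fingers, y is the line along which they close (so a half turn about z gives the same grasp; the last joint's range is limited). The gripper opens to 85 mm and grips with 20 to 120 N. Pads are 22 mm wide; open, the fingers measure 114 mm over their backs; the gripper's body (76 mm by 85 mm) begins 54 mm behind the grasp point. The pads swing forward as they close: fully open they stand 13 mm farther back than shut.
Start: joints at [1.063, 0.181, 1.607, -0, 1.354, -0.206], TCP at [0.171, 0.549, 0.405] pointing down, gripper open.
Joint ranges: [-2.99, 2.99], [-0.89, 2.07], [0.3, 2.58], [-1.14, 4.28], [0, 2.63], [-3.12, 3.12]. Speed limits (rad/s): [2.57, 2.57, 3.01, 3.14, 3.14, 3.14].

INTERFACE

Orientations are given as a unit quaternion [w, x, y, z].
In Python, from bench import ctrl gives the robot as it stands.
- The arm moves only by the shell command python3 -m pendant 'ROWS'. ROWS is JSON, a list that holds one entry, the list of rows, each a list of 7 numbers: the opening, from 0 (shut) to 1 (fully open), then the shift along the tool's x, y, z in mm, then the turn, a rotation vector about the tool's x, y, z in rad. A call has 1 to 5 rows; each row is the pose to reach, as a shift and turn from the pose commanded when the call began, along the tool's axes at that moment; what a row does not reach only later rows make up. A row lasts 1/12 s, in which the tool goes at most 41.7 mm and 7.16 degrees, less where a joint would pass 70% of its speed; a pose out of reach is approached as far as the arm can. A call with a gripper value outside its range is refused whole. The fingers move at their own pace and stop on an object; the grip force is fixed at half the most. Time passes only in rows, so rows that repeat a pose let the fingers close. It gives the time, the measured TCP pose, the force, the opening and the grip force at its end, in the units of the state.
- ctrl.get_obs(): the state, without advancing time (a new reading comes with each control period).
- ctrl.camera(name): name is "side" or "top" or "wrist"; returns the picture (400x640x3 uint8, red, green, blue); there is no depth.
- ctrl.camera_params(name): a dict with "mtx" (3x3 intrinsics, pixels), "world_from_camera" (4x4, takes a point from camera to world coordinates); the wrist camera has in their place "tool_from_camera" (4x4, takes a point from camera to tool coordinates, whose origin is the TCP and whose axes are the flange's). Camera axes: x right, y down, z forward; pixel columns grow to the right and rows downward; lengths in m; the calibration is good to about 2 mm. The wrist camera is an equidistant fisheye: a pixel r from the principal point sees the ray r / f radians off the axis. A picture is of the moment at which its call begins: read the wrist's pose just before it. camera_params takes no time and is no camera call.
- ctrl.hand_in(): hands the job in; it is judged then, once.
Trained networks look in the newest picture that a camera, given by its name, has taken for a name from the list of things; names that differ only in an ending like _2 or _b are one class to them, and where a whole thing is asked for, a point or a joint stands for the part that bears it (a point fixed in the world has none). Each returns a list of dicts, best first, with "confidence" (0 to 1); they miss things now and then, are a little off and sometimes report something else, mostly with a low value. They report only what shows in the picture. A call takes as long as a camera call.
- ctrl.boxes_of(camera, name): "point" ([column, row] as shares, 0 to 1, of the picture: columns of its width, rows of its height, amid what is visible of it).
The state is a dict: "time_s": time; "q": joint angles; "dq": joint speeds; "joint_efforts": joint torques, N m; "eef_pos": TCP position; "eef_rot": TCP orientation; "wrist_force": force on the tool from outside, world axes, zero at the start; "torque": the same for the moment, N m; "opening": opening from 0.0 (shut) to 1.0 (fully open); "grasp_force": force on a finger pad.
Only numpy, scipy, OpenCV 4.12 (cv2) and the standard library are available. Lean on these libraries where they do the work, as an engineer would, in place of code of your own. Each camera call takes 0.05 s, during which the arm holds its last target. There are 200 camera calls.

TASK

Two board test jigs stand on the bench with their carriages drawn out. On the one that holds the green circuit board, take the yellow thumb tab of the red latch bar, lift the bar over the steel striker, slide the carriage in towards the black contact head and let the bar drop down behind the striker, so that the carriage is locked in. Leave the jig with the blue board alone.

Things in the scene. Friction and masses are not known exactly. Their poses are not given: they have to be found in the camera images.
- green_tab (a point): Centre of the yellow thumb tab on the red latch bar of the jig with the GREEN board: upright block 26 mm along the bar, 14 mm thick, 28 mm tall, centre 77 mm above the bench. Pinch it from above across the 14 mm; all beside it lies under 50 mm. Axes: x along the bar, away from its pivot (bar level: the way the carriage slides in); y across the bar; z up. Nose of the bar: 29 mm ahead.
- green_carriage (a joint): Slide of the carriage with the green board, m: 0 = drawn out, 0.066 = at its stop by the contact head; starts at 0 to 0.012. With the bar level its nose is blocked by the striker at 0.022; from 0.044 on the nose is wholly past it and the bar can drop behind. About 1 N of friction; stays where it is left. Moving the tab along takes the carriage with it.
- green_latch (a joint): Angle of the green board's latch bar, rad: 0 = level (at rest and when latched), grows as the tab is lifted, at most 0.9. From 0.15 on (tab 13 mm up) the nose clears the striker. It falls level by its own weight when let go. Its pivot pin lies 85 mm behind the tab centre (-x) and 15 mm below (-z); a tab lifted straight up draws the carriage a few mm in, and back when lowered.
- blue_tab (a point): The same point of the other, equal jig, which holds the smaller BLUE board: to be left alone.

How it is judged:
On the way, in this order (a step that is already met when the one before it is completed fails the run):
1. the latch bar is lifted clear before the striker (value of joint green_latch above 0.12 rad and value of joint green_carriage below 0.044 m), for 0.05 s.
2. the carriage is in and the bar has dropped behind the striker (value of joint green_carriage above 0.042 m and value of joint green_latch below 0.05 rad), for 0.2 s.
At the end, for the whole second after the job is handed in: The green board's carriage stands at 0.042 m or more (nose behind the striker) and its latch bar lies level, within 0.05 rad (all of step 2); the robot touches nothing.
It fails at once if the jig with the blue board is worked or knocked (its tab moved by more than 10 mm) (distance of blue_tab from where it was at the start of the episode above 0.01 m).
It also fails if it takes over 32 s, if anything falls off the work surface, if the arm or the gripper's body presses on something with over 40 N, if the wrist force passes 120 N, or if a joint passes its speed limit or range.

## Working session

There is one attempt and no reset: what is moved stays moved. The work goes in short steps, Python scripts to look and compute and a shell command to move; the robot and the scene stay as the last step left them, time stands still between calls to the robot, and variables do not carry over. Pictures are saved under pics/ and viewed, at most 10 in all, crops included, and the job is handed in when it is done.

```bash
mkdir -p pics; python3 - <<'E'
from bench import ctrl
import cv2,numpy as np
ims=[]
for c in ["top","side"]:
    im=ctrl.camera(c); ims.append(im)
    p=ctrl.camera_params(c); print(c,np.round(p["mtx"],1).tolist(),np.round(p["world_from_camera"],3).tolist())
    for n in ["green_tab","blue_tab","green_carriage","green_latch"]:
        for d in ctrl.boxes_of(c,n)[:3]:
            print(n,[round(d["point"][0]*640),round(d["point"][1]*400)],round(d["confidence"],2))
cv2.imwrite("pics/a.png",ims[0][:,:,::-1]);cv2.imwrite("pics/b.png",ims[1][:,:,::-1])
o=ctrl.get_obs();print(o["time_s"],o["eef_pos"],o["eef_rot"])
E
```

```text
top [[364.5, 0.0, 328.4], [0.0, 364.5, 195.9], [0.0, 0.0, 1.0]] [[0.008, -0.98, 0.2, 0.311], [-1.0, -0.008, -0.0, 0.124], [0.002, -0.2, -0.98, 0.928], [0.0, 0.0, 0.0, 1.0]]
green_tab [364, 167] 0.55
blue_tab [286, 216] 0.52
green_carriage [351, 193] 0.76
green_latch [365, 163] 0.58
side [[468.5, 0.0, 317.6], [0.0, 468.5, 199.6], [0.0, 0.0, 1.0]] [[0.924, -0.223, 0.311, 0.201], [-0.382, -0.496, 0.78, -0.534], [-0.02, -0.84, -0.543, 0.545], [0.0, 0.0, 0.0, 1.0]]
green_tab [392, 221] 0.91
blue_tab [288, 185] 0.83
green_carriage [355, 233] 0.98
green_latch [394, 221] 0.62
0.5 [0.17089195 0.54901516 0.40465039] [-3.43401032e-05  1.50322275e-01  9.88637047e-01 -4.26586806e-05]
```

View pics/a.png

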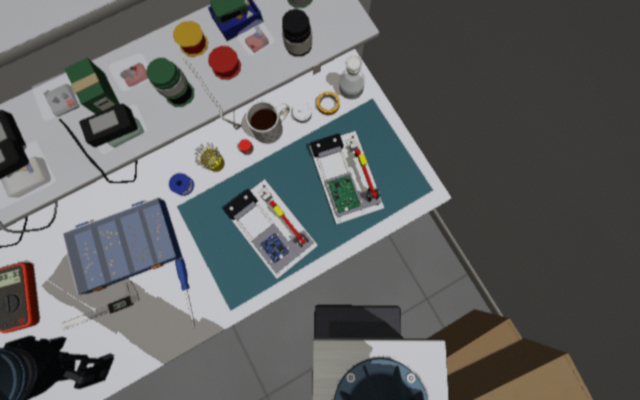

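View pics/b.png

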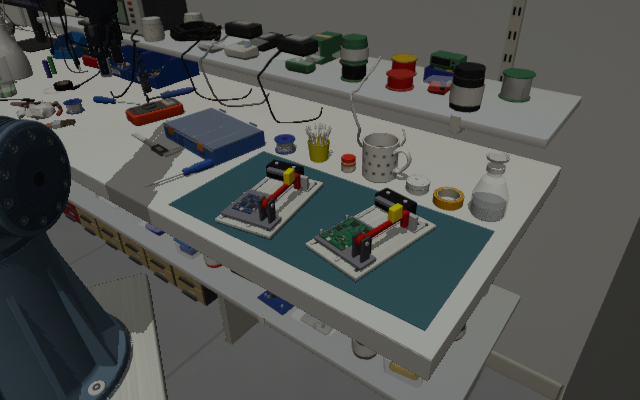

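The top view shows the green jig at right (yellow tab near (363,158), bar pivot near (376,195)) and the blue jig left of it. In the side view the green jig's tab is near (396,212). The network's points agree roughly, and I'll refine them by colour.

```bash
cat > h.py <<'E'
import cv2,numpy as np
from bench import ctrl
from scipy.spatial.transform import Rotation as R
def ray(c,px):
    p=ctrl.camera_params(c);T=np.array(p["world_from_camera"]);K=np.array(p["mtx"])
    d=T[:3,:3]@np.linalg.solve(K,[px[0],px[1],1]);return T[:3,3],d/np.linalg.norm(d)
def onz(c,px,z):
    o,d=ray(c,px);return o+d*(z-o[2])/d[2]
def mask(im,col,box):
    h=cv2.cvtColor(im,cv2.COLOR_RGB2HSV)
    if col=="y": m=cv2.inRange(h,(22,150,90),(34,255,255))
    else: m=cv2.inRange(h,(0,150,60),(8,255,255))|cv2.inRange(h,(172,150,60),(180,255,255))
    k=np.zeros_like(m);x0,y0,x1,y1=box;k[y0:y1,x0:x1]=1
    return np.argwhere(m*k>0)[:,::-1].astype(float)
E
python3 - <<'E'
from h import *
t=cv2.imread("pics/a.png")[:,:,::-1].copy();s=cv2.imread("pics/b.png")[:,:,::-1].copy()
for nm,bt,bs in [("g",(345,140,385,205),(380,195,415,230)),("b",(262,195,312,250),(275,160,305,190))]:
    yt=mask(t,"y",bt);ys=mask(s,"y",bs)
    a,b=yt.mean(0),ys.mean(0);print(nm,len(yt),len(ys),a,b)
    o1,d1=ray("top",a);o2,d2=ray("side",b)
    l=np.linalg.lstsq(np.c_[d1,-d2],o2-o1,rcond=None)[0];p,q=o1+l[0]*d1,o2+l[1]*d2
    print("tri",p,q,"top@.085",onz("top",a,.085))
    r=mask(t,"r",bt);w=np.array([onz("top",x,.065)[:2] for x in r])
    c=w.mean(0);u,S,v=np.linalg.svd(w-c);v=v[0]*np.sign(v[0][0]);pr=(w-c)@v
    print("red",len(r),c,v,np.degrees(np.arctan2(v[1],v[0])),c+v*pr.min(),c+v*pr.max())
E
```

```text
g 62 209 [362.22580645 159.58064516] [394.86124402 212.33014354]
tri [0.57550054 0.04253589 0.07867543] [0.57583559 0.0424121  0.0787916 ] top@.085 [0.57353244 0.04314433 0.085     ]
red 120 [0.532556  0.0285973] [0.93813672 0.34626508] 20.259039827251797 [0.48509397 0.01107912] [0.6070829  0.05610508]
b 59 96 [278.11864407 210.76271186] [287.15625    174.64583333]
tri [0.44767789 0.24180545 0.08113923] [0.44650501 0.2420865  0.08098934] top@.085 [0.44705598 0.24126908 0.085     ]
red 121 [0.41404792 0.21349027] [0.76685089 0.64182529] 39.92806200012933 [0.37563263 0.18133813] [0.47283563 0.26269337]
```

```bash
cat >> h.py <<'E'
def go(grasp,yawbar,pitch=0,hz=0.155):
    """rows needed from current TCP so grasp point is at `grasp`; tool x = -bar, y = bar y, pitched by bar lift"""
    o=ctrl.get_obs();q=o["eef_rot"];R0=R.from_quat([q[1],q[2],q[3],q[0]])
    c,s=np.cos(yawbar),np.sin(yawbar)
    Rt=R.from_matrix(np.array([[-c,-s,0],[-s,c,0],[0,0,-1.]]))
    Rt=R.from_rotvec(-pitch*np.array([-s,c,0]))*Rt
    p=np.array(grasp)-hz*Rt.as_matrix()[:,2]
    print("t",round(o["time_s"],2),"shift mm",np.round(1000*R0.inv().apply(p-o["eef_pos"]),1),"turn",np.round((R0.inv()*Rt).as_rotvec(),3),"F",np.round(o["wrist_force"],1),"op",round(float(o["opening"]),3),"grip",np.round(o["grasp_force"],1))
E
python3 -c "
from h import *
go([.5755,.0425,.175],np.radians(20.3))"
python3 -m pendant '[[[1,-537,-363,75,0,0,-0.656],[1,-537,-363,75,0,0,-0.656],[1,-537,-363,75,0,0,-0.656],[1,-537,-363,75,0,0,-0.656],[1,-537,-363,75,0,0,-0.656]]]'
python3 -c "
from h import *
go([.5755,.0425,.175],np.radians(20.3))"
```

```text
t 0.5 shift mm [-536.9 -363.4   74.7] turn [-0.    -0.    -0.656] F [-0.9 -0.1  0.4] op 0.997 grip 0.0
time_s: 0.92
eef_pos: [0.2889, 0.402, 0.3831]
eef_rot: [0.0, -0.134, 0.991, 0.0]
wrist_force: [1.6, 1.2, 0.4]
opening: 1.0
grasp_force: 0.0
t 0.92 shift mm [-181.  -422.6   53.1] turn [ 0.     0.    -0.086] F [1.6 1.2 0.4] op 1.0 grip 0.0
```

```bash
python3 -m pendant '[[[1,-181,-422,53,0,0,-0.08],[1,-181,-422,53,0,0,-0.08],[1,-181,-422,53,0,0,-0.08],[1,-181,-422,53,0,0,-0.08],[1,-181,-422,53,0,0,-0.08]]]' >/dev/null
python3 -c "
from h import *
go([.5755,.0425,.175],np.radians(20.3))"
```

```text
t 1.33 shift mm [ -83.1 -238.3   29.5] turn [ 0.     0.001 -0.012] F [0.7 0.5 0.5] op 1.001 grip 0.0
```

```bash
python3 -m pendant '[[[1,-80,-230,28,0,0,0],[1,-80,-230,28,0,0,0],[1,-80,-230,28,0,0,0],[1,-80,-230,28,0,0,0],[1,-80,-230,28,0,0,0]]]' >/dev/null
python3 -m pendant '[[[1,0,0,0,0,0,0],[1,0,0,0,0,0,0],[1,0,0,0,0,0,0]]]' >/dev/null
python3 -c "
from h import *
go([.5755,.0425,.175],np.radians(20.3))"
```

```text
t 2.0 shift mm [-15.6 -44.7   5.1] turn [ 0.001 -0.001 -0.013] F [ 0.3 -0.3 -0.8] op 0.996 grip 0.0
```

```bash
python3 -m pendant '[[[1,-16,-45,5,0,0,-0.013],[1,-16,-45,5,0,0,-0.013],[1,-16,-45,5,0,0,-0.013],[1,-16,-45,5,0,0,-0.013]]]' >/dev/null
python3 - <<'E'
from h import *
go([.5755,.0425,.175],np.radians(20.3))
o=ctrl.get_obs();im=ctrl.camera("wrist");cv2.imwrite("pics/c.png",im[:,:,::-1])
p=ctrl.camera_params("wrist");print({k:np.round(v,3).tolist() if not isinstance(v,str) else v for k,v in p.items()})
for d in ctrl.boxes_of("wrist","green_tab")[:2]: print(d["point"][0]*640,d["point"][1]*400,d["confidence"])
np.savez("w.npz",p=o["eef_pos"],q=o["eef_rot"])
E
```

```text
t 2.33 shift mm [ 0.5 -0.9  0.5] turn [ 0.001 -0.     0.001] F [-0.4 -0.4  0.4] op 0.998 grip 0.0
{'mtx': [[309.707, 0.0, 316.614], [0.0, 309.707, 201.508], [0.0, 0.0, 1.0]], 'tool_from_camera': [[-0.001, -0.961, -0.275, 0.07], [1.0, -0.0, -0.0, 0.001], [0.0, -0.275, 0.961, 0.03], [0.0, 0.0, 0.0, 1.0]]}
314.176 177.48 0.83
```

View pics/c.png

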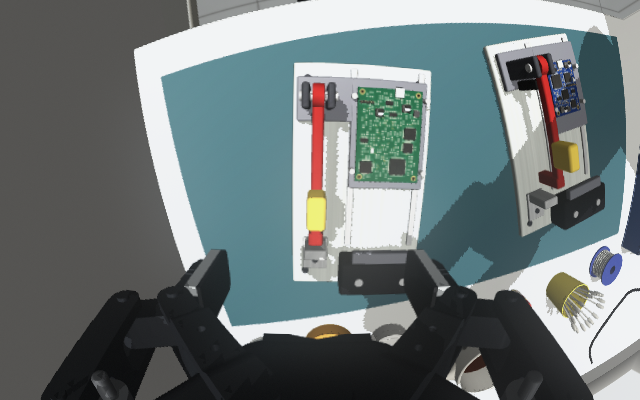

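The wrist view shows the green jig directly below: the tab at (316,211) lies between the fingers, and the bar is nearly vertical in the picture with its pivot at (318,95). The contact head is at (380,272), so down in the picture is the sliding-in direction.

```bash
python3 - <<'E'
from h import *
im=cv2.imread("pics/c.png")[:,:,::-1].copy();w=np.load("w.npz");q=w["q"];R0=R.from_quat([q[1],q[2],q[3],q[0]])
p=ctrl.camera_params("wrist");K=np.array(p["mtx"]);T=np.array(p["tool_from_camera"])
D=np.zeros(4)
def W(px,z):
    v=(np.array(px)-K[:2,2])/K[0,0];r=np.hypot(*v)
    d=np.r_[np.sin(r)*v/r,np.cos(r)];d=R0.apply(T[:3,:3]@d);o=w["p"]+R0.apply(T[:3,3])
    return o+d*(z-o[2])/d[2]
y=mask(im,"y",(295,180,340,240));print(y.min(0),y.max(0),y.mean(0))
for z in(.077,.085,.091):print(z,W(y.mean(0),z))
r=mask(im,"r",(300,100,335,195));a=np.array([W(x,.066)[:2] for x in r]);c=a.mean(0)
v=np.linalg.svd(a-c)[2][0];v*=np.sign(v[0]);print(len(r),c,np.degrees(np.arctan2(v[1],v[0])),"tab line y at tab x:",c+v*(.5755-c[0])/v[0])
E
```

```text
Traceback (most recent call last):
ValueError: zero-size array to reduction operation minimum which has no identity
```

```bash
sed -i 's/(22,150,90),(34,255,255)/(18,90,90),(40,255,255)/; s/(0,150,60),(8/(0,120,60),(12/' h.py; python3 - <<'E'
from h import *
im=cv2.imread("pics/c.png")[:,:,::-1].copy();w=np.load("w.npz");q=w["q"];R0=R.from_quat([q[1],q[2],q[3],q[0]])
print(im[211,316],cv2.cvtColor(im,cv2.COLOR_RGB2HSV)[211,316])
p=ctrl.camera_params("wrist");K=np.array(p["mtx"]);T=np.array(p["tool_from_camera"])
def W(px,z):
    v=(np.array(px)-K[:2,2])/K[0,0];r=np.hypot(*v)
    d=np.r_[np.sin(r)*v/r,np.cos(r)];d=R0.apply(T[:3,:3]@d);o=w["p"]+R0.apply(T[:3,3])
    return o+d*(z-o[2])/d[2]
y=mask(im,"y",(295,180,340,240));print(y.min(0),y.max(0),y.mean(0))
for z in(.077,.085,.091):print(z,W(y.mean(0),z))
r=mask(im,"r",(300,100,335,195));a=np.array([W(x,.066)[:2] for x in r]);c=a.mean(0)
v=np.linalg.svd(a-c)[2][0];v*=np.sign(v[0]);print(len(r),c,np.degrees(np.arctan2(v[1],v[0])),"tab line y at tab x:",c+v*(.5755-c[0])/v[0])
E
```

```text
[239 241 125] [ 31 123 241]
[307. 190.] [325. 231.] [315.9217274 210.2928475]
0.077 [0.57566597 0.0445814  0.077     ]
0.085 [0.57328815 0.04371508 0.085     ]
0.091 [0.57150478 0.04306534 0.091     ]
973 [0.52911915 0.02832976] 19.232348738163004 tab line y at tab x: [0.5755     0.04451065]
```

```bash
python3 -c "
from h import *
go([.5755,.0438,.080],np.radians(19.5))"
```

```text
t 2.43 shift mm [-0.1 -0.2 95.6] turn [ 0.001 -0.     0.016] F [ 0.3  0.9 -1.3] op 1.0 grip 0.0
```

```bash
python3 -m pendant '[[[1,0,0,35,0,0,0.015],[1,0,0,65,0,0,0.015],[1,0,0,85,0,0,0.015],[1,0,0,95,0,0,0.015],[1,0,0,95,0,0,0.015]]]' 
python3 -m pendant '[[[0.5,0,0,0,0,0,0],[0,0,0,0,0,0,0],[0,0,0,0,0,0,0],[0,0,0,0,0,0,0],[0,0,0,0,0,0,0]]]' 
python3 -m pendant '[[[0,0,0,0,0,0,0],[0,0,0,0,0,0,0],[0,0,0,0,0,0,0],[0,0,0,0,0,0,0],[0,0,0,0,0,0,0]]]' 
python3 -c "
from h import *
go([.5755,.0438,.080],np.radians(19.5))"
```

```text
time_s: 2.85
eef_pos: [0.5746, 0.0436, 0.2332]
eef_rot: [-0.002, -0.17, 0.985, 0.001]
wrist_force: [-0.7, 0.5, -0.8]
opening: 1.003
grasp_force: 0.0
time_s: 3.27
eef_pos: [0.5766, 0.0424, 0.2366]
eef_rot: [0.001, -0.169, 0.986, -0.0]
wrist_force: [-0.8, 0.6, -0.1]
opening: 0.299
grasp_force: 0.0
time_s: 3.68
eef_pos: [0.5763, 0.043, 0.2363]
eef_rot: [0.0, -0.169, 0.986, 0.0]
wrist_force: [-2.1, 4.6, 5.8]
opening: 0.149
grasp_force: 60.7
t 3.68 shift mm [0.5 1.1 1.3] turn [ 0.001  0.001 -0.   ] F [-2.1  4.6  5.8] op 0.149 grip 60.7
```

```bash
python3 - <<'E'
from h import *
y=np.radians(19.5);b=np.array([np.cos(y),np.sin(y),0])
o=ctrl.get_obs();q=o["eef_rot"];R0=R.from_quat([q[1],q[2],q[3],q[0]]);g=o["eef_pos"]+.155*R0.as_matrix()[:,2];print(g);np.save("g.npy",g)
for a in(.07,.14,.22):
    P=g-.085*b-[0,0,.019];r=np.array([.085*np.cos(a)-.019*np.sin(a),.085*np.sin(a)+.019*np.cos(a)])
    go(P+b*r[0]+[0,0,r[1]],y,a)
E
```

```text
[0.57642283 0.04312141 0.0812946 ]
t 3.68 shift mm [12.2  0.1 -5.5] turn [ 0.001 -0.069 -0.   ] F [-2.1  4.6  5.8] op 0.149 grip 60.7
t 3.68 shift mm [ 25.    0.1 -10.2] turn [ 0.001 -0.139 -0.   ] F [-2.1  4.6  5.8] op 0.149 grip 60.7
t 3.68 shift mm [ 39.9   0.1 -14.4] turn [ 0.001 -0.219 -0.   ] F [-2.1  4.6  5.8] op 0.149 grip 60.7
```

```bash
python3 -m pendant '[[[0,12,0,-5.5,0,-0.07,0],[0,25,0,-10,0,-0.14,0],[0,40,0,-14.5,0,-0.22,0],[0,40,0,-14.5,0,-0.22,0],[0,40,0,-14.5,0,-0.22,0]]]' 
python3 - <<'E'
from h import *
y=np.radians(19.5);b=np.array([np.cos(y),np.sin(y),0]);g=np.load("g.npy")
im=ctrl.camera("side");cv2.imwrite("pics/d.png",cv2.resize(im[170:290,290:450],None,fx=4,fy=4)[:,:,::-1])
a=.22;P=g-.085*b-[0,0,.019];r=np.array([.085*np.cos(a)-.019*np.sin(a),.085*np.sin(a)+.019*np.cos(a)])
for d in(.0,.025,.05):go(P+b*(r[0]+d)+[0,0,r[1]],y,a)
E
```

```text
time_s: 4.1
eef_pos: [0.5376, 0.0293, 0.2504]
eef_rot: [0.108, -0.168, 0.98, 0.019]
wrist_force: [-2.1, 4.0, 2.5]
opening: 0.155
grasp_force: 60.3
t 4.15 shift mm [-0.8  0.1 -0.2] turn [ 0.001 -0.001 -0.001] F [-2.8  4.7  3.7] op 0.152 grip 60.5
t 4.15 shift mm [-25.2   0.1   5.2] turn [ 0.001 -0.001 -0.001] F [-2.8  4.7  3.7] op 0.152 grip 60.5
t 4.15 shift mm [-49.6   0.2  10.7] turn [ 0.001 -0.001 -0.001] F [-2.8  4.7  3.7] op 0.152 grip 60.5
```

View pics/d.png

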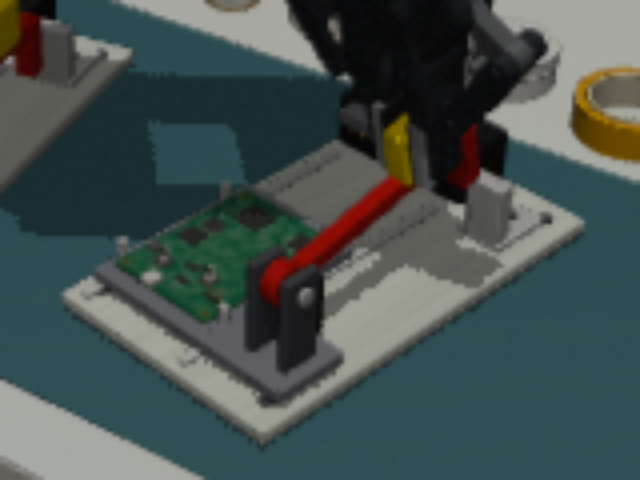

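The crop shows the bar lifted (tab at (400,150), nose at (468,150)), clear above and just in front of the striker at (490,210). Sliding in.

```bash
python3 -m pendant '[[[0,-10,0,2,0,0,0],[0,-20,0,4.3,0,0,0],[0,-30,0,6.5,0,0,0],[0,-40,0,8.7,0,0,0],[0,-50,0,10.8,0,0,0]]]' 
python3 -m pendant '[[[0,0,0,0,0,0,0],[0,0,0,0,0,0,0]]]'
python3 - <<'E'
from h import *
y=np.radians(19.5);b=np.array([np.cos(y),np.sin(y),0]);g=np.load("g.npy")
im=ctrl.camera("side");cv2.imwrite("pics/e.png",cv2.resize(im[170:290,290:450],None,fx=4,fy=4)[:,:,::-1])
P=g-.085*b-[0,0,.019]
for a in(.22,.14,.07,0):
    r=np.array([.085*np.cos(a)-.019*np.sin(a),.085*np.sin(a)+.019*np.cos(a)])
    go(P+b*(r[0]+.05)+[0,0,r[1]],y,a)
E
```

```text
time_s: 4.57
eef_pos: [0.5875, 0.0468, 0.2502]
eef_rot: [0.107, -0.169, 0.98, 0.019]
wrist_force: [-2.1, 2.2, 4.0]
opening: 0.157
grasp_force: 60.6
time_s: 4.73
eef_pos: [0.5877, 0.0468, 0.2504]
eef_rot: [0.108, -0.169, 0.98, 0.019]
wrist_force: [-1.3, 4.1, 4.2]
opening: 0.154
grasp_force: 60.5
t 4.78 shift mm [ 1.4  0.3 -0.6] turn [0. 0. 0.] F [-0.2  4.9  4.9] op 0.151 grip 60.5
t 4.78 shift mm [-12.2   0.3   6.8] turn [0.   0.08 0.  ] F [-0.2  4.9  4.9] op 0.151 grip 60.5
t 4.78 shift mm [-23.6   0.3  14.1] turn [0.   0.15 0.  ] F [-0.2  4.9  4.9] op 0.151 grip 60.5
t 4.78 shift mm [-34.5   0.3  22.2] turn [0.   0.22 0.  ] F [-0.2  4.9  4.9] op 0.151 grip 60.5
```

View pics/e.png

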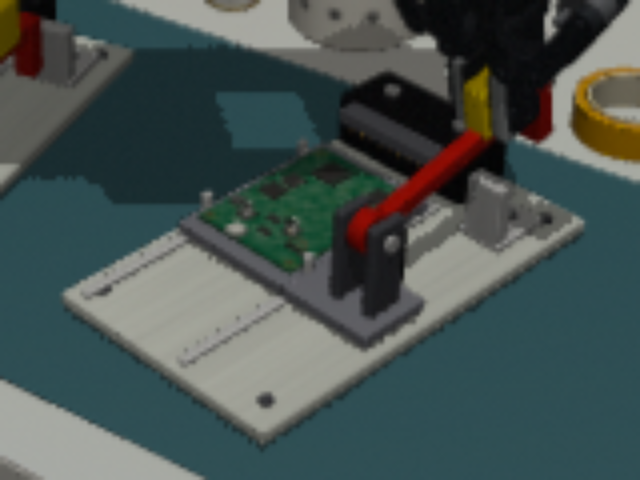

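The carriage has moved in by about 51 mm and the nose is past the striker at (490,210), with no stop contact felt. Lowering.

```bash
python3 -m pendant '[[[0,-12,0,7,0,0.08,0],[0,-23.5,0,14,0,0.15,0],[0,-34,0,22,0,0.22,0],[0,-34,0,22,0,0.22,0],[0,-34,0,22,0,0.22,0]]]' 
python3 -m pendant '[[[0.5,0,0,0,0,0,0],[1,0,0,0,0,0,0],[1,0,0,0,0,0,0],[1,0,0,0,0,0,0],[1,0,0,0,0,0,0]]]'
python3 -m pendant '[[[1,0,0,-25,0,0,0],[1,0,0,-60,0,0,0],[1,0,0,-100,0,0,0],[1,0,0,-120,0,0,0],[1,0,0,-120,0,0,0]]]'
python3 - <<'E'
from h import *
im=ctrl.camera("side");cv2.imwrite("pics/f.png",cv2.resize(im[170:290,290:450],None,fx=4,fy=4)[:,:,::-1])
E
```

```text
time_s: 5.2
eef_pos: [0.6235, 0.0595, 0.2364]
eef_rot: [0.0, -0.17, 0.986, 0.0]
wrist_force: [-1.0, 4.2, 4.0]
opening: 0.152
grasp_force: 60.7
time_s: 5.62
eef_pos: [0.6224, 0.0585, 0.2361]
eef_rot: [-0.0, -0.169, 0.986, -0.0]
wrist_force: [0.1, -0.7, 0.6]
opening: 0.851
grasp_force: 0.0
time_s: 6.03
eef_pos: [0.6242, 0.0586, 0.3632]
eef_rot: [0.005, -0.169, 0.986, -0.002]
wrist_force: [0.8, -0.4, 0.8]
opening: 1.002
grasp_force: 0.0
```

View pics/f.png

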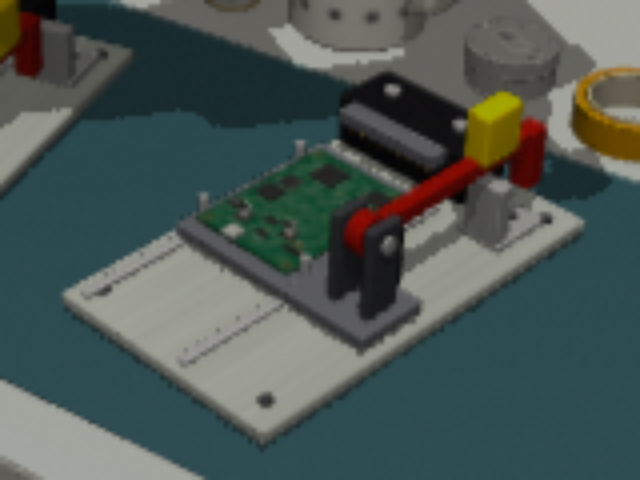

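The bar lies down with its nose (527,155) beyond the striker (490,210). I'll check numerically that it is level.

```bash
python3 - <<'E'
from h import *
y=np.radians(19.5);b=np.array([np.cos(y),np.sin(y)]);n=np.array([-b[1],b[0]])
s0=cv2.imread("pics/b.png")[:,:,::-1].copy();s1=ctrl.camera("side")
A=mask(s0,"y",(380,190,425,230)).mean(0);B=mask(s1,"y",(395,180,430,220)).mean(0)
p0=onz("side",A,.0787)[:2]
for z in(.0787,.083,.088):
    d=onz("side",B,z)[:2]-p0;print(z,d@b,d@n)
E
```

```text
0.0787 0.05047407366888054 -6.362484568171382e-05
0.083 0.04497486914300491 -0.003924661539557016
0.088 0.03858044527570787 -0.008414239090574871
```

The lateral residual is zero at the level height, so the bar is level. The carriage has moved 50 mm in.

```bash
python3 -c "
from bench import ctrl
print(ctrl.hand_in())"
```

```text
the job is handed in; nothing more can be done
None
```

The green-board jig is latched and the job is handed in (the hand-in call returned no verdict): the carriage slid in about 50 mm, the bar lies level behind the striker, the gripper is clear, and the blue jig was left alone.

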